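# Find the receiver antenna with the worn pivot and tag it

### The arm

A 7-joint arm with a two-finger parallel gripper is mounted at the origin on the work surface. World frame = base frame: x ahead of the robot, y to its left, z up, the work surface at z = 0. Lengths are in mm, angles in rad, forces in N, time in s.
With the tool pointing down it reaches from about 425 to 875 mm from the base axis. Payload 9.9 kg.
Tool frame: the origin (TCP) lies between the finger pads; the fingertips stand 14 mm ahead of it and the grasp point (between the pads) lies 5 mm behind it (manip.tcp_to_tips is the z of the fingertips in the tool frame, in mm); z points along the fingers, y is the line along which they close (so a half turn about z gives the same grasp; the last joint's range is limited). The gripper opens to 85 mm and grips with 20 to 120 N. Pads are 22 mm wide; open, the fingers measure 114 mm over their backs; the gripper's body (76 mm by 85 mm) begins 54 mm behind the grasp point. The pads swing forward as they close: fully open they stand 13 mm farther back than shut.
Start: joints at [-1.284, 0.576, 0.025, 1.437, -0.015, 1.129, -0.057], TCP at [244.587, 629.132, 245.289] pointing down, gripper open.
Joint ranges: [-2.76, 2.76], [-0.34, 2.15], [-1.52, 1.57], [0.19, 2.46], [-1.09, 4.23], [0.17, 1.99], [-2.82, 2.82]. Speed limits (rad/s): [2.22, 2.22, 3.01, 3.01, 3.14, 3.14, 3.14].

### API

Orientations are given as a unit quaternion [w, x, y, z].
In Python, from bench import manip gives the robot as it stands. The module is installed in compiled form; this text tells all that it offers.
- The arm moves only by the tool creep_tool, called after "Call:" as name(argument=value, ...) on one line, values as JSON. Schema: {"type":"object","properties":{"plan":{"type":"object","properties":{"rows":{"type":"array","items":{"type":"array","items":{"type":"number"},"minItems":5,"maxItems":5},"minItems":1,"maxItems":20}},"additionalProperties":false,"required":["rows"]},"grip_force":{"type":"number"},"only":{"type":"string"},"quiet":{"type":"boolean"},"lines":{"type":"string"}},"required":["plan"],"additionalProperties":false}. plan is an object whose key "rows" holds a list of rows, 1 to 20 of them, each of 5 numbers: the finger opening in mm, then dx, dy, dz in mm, then a turn about the tool's z in rad; each row is the pose to reach, as a shift and turn from the pose commanded when the call began, along the tool's axes at that moment; what a row does not reach only later rows make up. A row lasts 1/8 s, in which the tool goes at most 62.5 mm and 0.188 rad, less where a joint would pass 70% of its speed; a pose out of reach is approached as far as the arm can. The fingers move at their own pace and stop on an object; grip_force is the grip in N (left out, the last holds). Time passes only in rows, so rows that do not move let the fingers close. The tool returns the time, the measured TCP pose, the force, the opening and the grip force at its end. only (a regular expression) keeps the lines of the reply that match it, lines (a string "A,B") keeps lines A to B, and quiet returns only ok. Input that does not fit is refused with a message, and nothing moves.
- manip.get_state(): the state, without advancing time (a new reading comes with each control period).
- manip.capture(name): name is "side" or "top" or "wrist"; returns the picture (400x640x3 uint8, red, green, blue); there is no depth.
- manip.calibration(name): a dict with "camera_matrix" (3x3 intrinsics, pixels), "extrinsics" (4x4, takes a point from camera to world coordinates). Camera axes: x right, y up, looking along -z (the intrinsics and any distortion apply to the point x, -y, -z); pixel columns grow to the right and rows downward; lengths in mm; the calibration is good to about 2 mm. A picture is of the moment at which its call begins: read the wrist's pose just before it. calibration takes no time and is no camera call; for the wrist camera it gives the pose at the moment of the call.
- manip.job_done(): hands the job in; it is judged then, once.
The state is a dict: "t": time; "joint_pos": joint angles; "joint_velocities": joint speeds; "joint_torque": joint torques, N m; "tcp_pos": TCP position; "orientation": TCP orientation; "wrist_force": force on the tool from outside, world axes, zero at the start; "ft_torque": the same for the moment, N m; "gripper_width": finger opening in mm; "grasp_force": force on a finger pad.
Only numpy, scipy, OpenCV 4.12 (cv2) and the standard library are available. Lean on these libraries where they do the work, as an engineer would, in place of code of your own. Each camera call takes 0.05 s, during which the arm holds its last target. There are 200 camera calls.

### The job

One of the two antennas on the radio receiver has a worn pivot with play in it. Feel for it without gripping the rods: with the fingers press first the blue antenna and then the yellow one over to its left stop and then to its right stop (left and right as seen from the robot), each time leaning on the stop gently but firmly for about half a second with some 6 N, never as much as 18 N. Then leave the one that has play leaning fully to the right, put the red ring down over it so that it rests round its foot on the receiver's lid, and leave everything else where it is.

Things in the scene. Friction and masses are not known exactly. Their poses are not given: they have to be found in the camera images.
- receiver: black half-rack radio receiver fixed to the bench, 170 mm (x) by 250 mm (y), 88 mm high; origin under its centre, z up, front panel at its -x face towards the robot, turned up to 0.35 rad. Two antennas stand on its lid, blue at y = +70 mm, yellow at y = -70 mm. 'Left' and 'right' are as seen from the robot base looking at the receiver: left is the receiver's own +y, right its -y.
- blue_tip (a point): top end of the blue antenna, on the rod's centre line. A stub antenna with blue base and blue tip band, rising from its pivot on the receiver's lid. The tip is 100 mm from the axle. Base 16 mm diameter up to 34 mm from the axle, then a black rod 12 mm in diameter, tip band 13 mm. It rocks side to side only (in the receiver's y-z plane).
- blue_axle (a point): centre of the blue antenna's axle, fixed to the receiver at y = +70 mm, z = 94 mm in its frame (6 mm above the lid). The steel clevis around it is 20 mm by 18 mm and stands 15 mm above the lid.
- blue_antenna (a joint): lean of the blue antenna, rad: 0 upright, positive to the right, negative to the left. Starts within 0.012 of upright. Sound pivot: hard stop within about 0.02 rad either way (barely more while pressed). Worn pivot: swings under less than 1 N to a hard stop at about 0.16 rad either way and stays where it is left. Exactly one of the two antennas is worn, either one.
- yellow_tip (a point): top end of the yellow antenna, on the rod's centre line. A stub antenna with yellow base and yellow tip band, rising from its pivot on the receiver's lid. The tip is 100 mm from the axle. Base 16 mm diameter up to 34 mm from the axle, then a black rod 12 mm in diameter, tip band 13 mm. It rocks side to side only (in the receiver's y-z plane).
- yellow_axle (a point): centre of the yellow antenna's axle, fixed to the receiver at y = -70 mm, z = 94 mm in its frame (6 mm above the lid). The steel clevis around it is 20 mm by 18 mm and stands 15 mm above the lid.
- yellow_antenna (a joint): lean of the yellow antenna, rad: 0 upright, positive to the right, negative to the left. Starts within 0.012 of upright. Sound pivot: hard stop within about 0.02 rad either way (barely more while pressed). Worn pivot: swings under less than 1 N to a hard stop at about 0.16 rad either way and stays where it is left. Exactly one of the two antennas is worn, either one.
- tag: loose red plastic ring (fault tag), outer diameter 60 mm, hole 44 mm, 16 mm high, 30 g, lying flat on the bench; origin at the centre of its underside, z up
- screwdriver: bystander: screwdriver lying on the bench right of the receiver's front, about 200 mm long, origin below its middle
- jar: bystander: closed jar of screws, 52 mm diameter, 70 mm high, origin under its centre
- tray: bystander: open grey parts tray 100 by 140 by 30 mm, origin under its centre
There are look-alikes about, which are no part of the job. Several things have the shape of the tag; the one meant has the colours described above.

How it is judged:
By the outcome, as a careful person would: the job done as asked, in the order asked, and still so for the second after the job is handed in, with the robot touching nothing.
It also fails if it takes over 72 s, if anything falls off the work surface, if the arm or the gripper's body presses on something with over 40 N, if the wrist force passes 120 N, or if a joint passes its speed limit or range.

## Working session

There is one attempt and no reset: what is moved stays moved. The work goes in short steps, Python scripts to look and compute and a tool call to move; the robot and the scene stay as the last step left them, time stands still between calls to the robot, and variables do not carry over. Pictures are saved under pics/ and viewed, at most 10 in all, crops included, and the job is handed in when it is done.

```bash
mkdir -p pics
```

Create h.py:
```python
import numpy as np, cv2
from bench import manip
def snap(n,f):
    im=manip.capture(n); cv2.imwrite('pics/'+f,cv2.cvtColor(im,cv2.COLOR_RGB2BGR)); return im
def ray(n,u,v):
    c=manip.calibration(n);K=np.array(c['camera_matrix']);E=np.array(c['extrinsics'])
    d=np.array(c.get('distortion',np.zeros(5)),float) if 'distortion' in c else np.zeros(5)
    p=cv2.undistortPoints(np.array([[[u,v]]],float),K,d)[0,0]
    return E[:3,3],E[:3,:3]@np.array([p[0],-p[1],-1])
def atz(n,u,v,z):
    o,d=ray(n,u,v); return (o+d*(z-o[2])/d[2]).round(1)
def tri(obs):
    A=np.zeros((3,3));b=np.zeros(3)
    for n,u,v in obs:
        o,d=ray(n,u,v);d=d/np.linalg.norm(d);P=np.eye(3)-np.outer(d,d);A+=P;b+=P@o
    x=np.linalg.solve(A,b)
    return x.round(1)
def proj(n,p):
    c=manip.calibration(n);K=np.array(c['camera_matrix']);E=np.array(c['extrinsics'])
    q=np.linalg.inv(E)@np.append(p,1);q=K@np.array([q[0],-q[1],-q[2]]);return (q[:2]/q[2]).round(1)
```

Run:
```python
from h import *
print(manip.get_state())
for n in('top','side'):
    print(manip.calibration(n)); snap(n,n+'0.png')
```

```text
{'t': 0.0, 'joint_pos': array([-1.28381276,  0.57652046,  0.02482797,  1.43789474, -0.01500085,
        1.12898106, -0.0565122 ]), 'joint_velocities': array([ 1.73400520e-03, -7.29153636e-04,  8.44723916e-04, -1.37772313e-03,
       -3.07425645e-04, -2.67920061e-04,  8.85510255e-05]), 'joint_torque': array([-4.98716527e-04, -7.65764236e+01,  2.25020841e+00, -2.85950446e+01,
        1.53934944e-02,  1.32025173e-02,  8.10080707e-06]), 'tcp_pos': array([244.41623546, 628.7470611 , 244.45477778]), 'orientation': array([-1.12431770e-04,  1.84314247e-01,  9.82867032e-01, -8.01826608e-04]), 'wrist_force': array([ 0.45070711,  0.34210007, -0.81763755]), 'ft_torque': array([0.00250464, 0.02124799, 0.03444618]), 'grasp_force': 0.0, 'gripper_width': 85.24562696310053}
{'camera_matrix': array([[445.82560953,   0.        , 320.79685936],
       [  0.        , 445.82560953, 194.34173549],
       [  0.        ,   0.        ,   1.        ]]), 'extrinsics': array([[ 5.41390754e-03,  9.81369345e-01, -1.92054413e-01,
         2.37131116e+02],
       [-9.99899421e-01,  2.79500689e-03, -1.39045435e-02,
        -3.57486964e+01],
       [-1.31086993e-02,  1.92110374e-01,  9.81285772e-01,
         1.48059617e+03],
       [ 0.00000000e+00,  0.00000000e+00,  0.00000000e+00,
         1.00000000e+00]])}
{'camera_matrix': array([[374.77025692,   0.        , 317.23141973],
       [  0.        , 374.77025692, 200.12164245],
       [  0.        ,   0.        ,   1.        ]]), 'extrinsics': array([[ 7.88431100e-01,  3.65910107e-01, -4.94455452e-01,
         8.97420237e+00],
       [-6.14743182e-01,  4.96960379e-01, -6.12471389e-01,
        -6.24496591e+02],
       [ 2.16152974e-02,  7.86854608e-01,  6.16759762e-01,
         7.18474497e+02],
       [ 0.00000000e+00,  0.00000000e+00,  0.00000000e+00,
         1.00000000e+00]])}
```

View pics/top0.png

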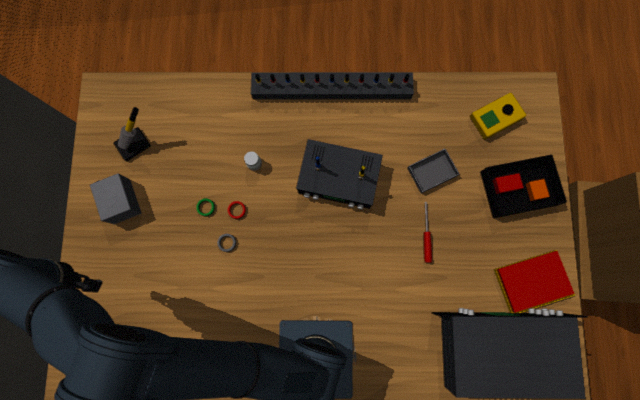

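View pics/side0.png

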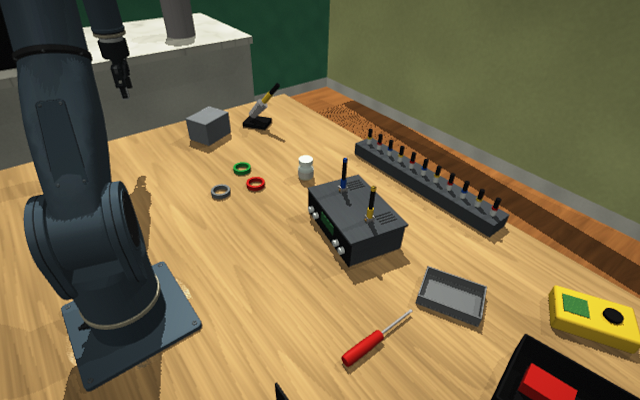

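Ring candidates in the top view are green (206,207), red (237,210) and grey (227,243). In the side view they are green (242,168), red (256,184) and grey (221,192). The red one fits the description. The receiver is at about (340,175) in the top view, with the blue antenna at about (318,160) and the yellow at about (362,172). Next I'll check these in one close crop.

Run:
```python
from h import *
t=cv2.imread('pics/top0.png');s=cv2.imread('pics/side0.png')
r=lambda im,x,y,w,h,k:cv2.resize(im[y:y+h,x:x+w],None,fx=k,fy=k,interpolation=cv2.INTER_CUBIC)
a=r(t,190,135,200,75,4)[:, :]   # 800x300
a=r(t,195,135,200,80,4)[:300]
b=r(s,230,150,100,75,4);c=r(s,310,150,100,75,4)
cv2.imwrite('pics/crop0.png',np.vstack([a,np.hstack([b,c])]))
for n,im in(('top',t),('side',s)):
    hsv=cv2.cvtColor(im,cv2.COLOR_BGR2HSV)
    m=((hsv[...,0]<6)|(hsv[...,0]>174))&(hsv[...,1]>150)&(hsv[...,2]>60)
    x0,x1,y0,y1=(220,255,195,225) if n=='top' else (240,275,172,195)
    mm=np.zeros_like(m);mm[y0:y1,x0:x1]=m[y0:y1,x0:x1]
    pts=cv2.findNonZero(mm.astype('uint8'))
    (u,v),_,_=cv2.fitEllipse(cv2.convexHull(pts)); print(n,u,v,len(pts),atz(n,u,v,8))
```

```text
top 236.23492431640625 209.47291564941406 116 [472.8 268.3   8. ]
side 254.8950653076172 183.36367797851562 161 [470.  270.3   8. ]
```

View pics/crop0.png

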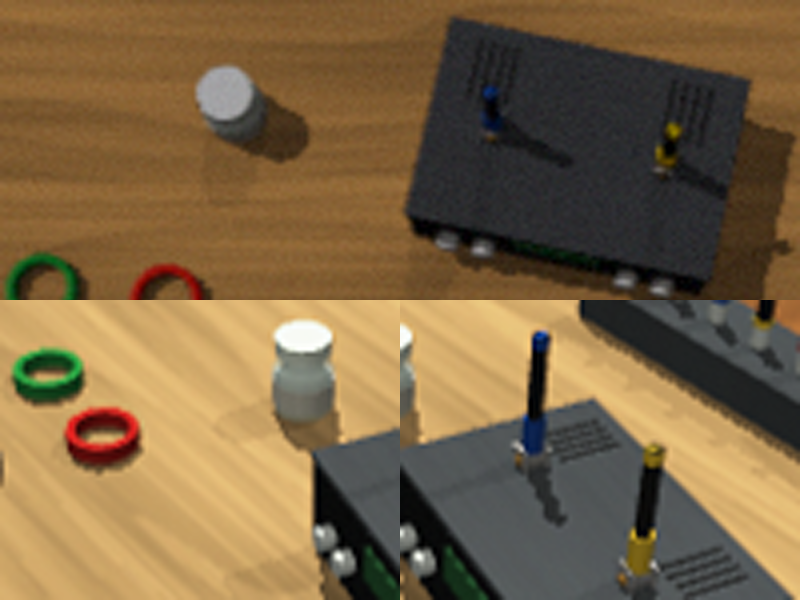

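The crop confirms the red ring: top (236,209), side (255,183). Antenna tips are blue top (317.5,157.5) and side (345,159), and yellow top (363.5,167.5) and side (373.5,187). Next I'll triangulate them.

Run:
```python
from h import *
from scipy.spatial.transform import Rotation as R
for k,o in dict(btip=[('top',317.5,158),('side',345.2,160)],baxle=[('top',317.5,167.5),('side',342.7,189.5)],ytip=[('top',363.7,168),('side',373.5,187.5)],yaxle=[('top',361.3,176.5),('side',369.6,218)]).items(): print(k,tri(o))
c=np.array([atz('top',u,v,88) for u,v in [(308,139.5),(382,155),(371.5,205),(297.5,188.5)]]);print(c,c.mean(0))
print(cv2.minAreaRect(c[:,:2].astype('float32')))
e=(c[0]+c[3]-c[1]-c[2])[:2];print('yaw',np.arctan2(-e[0],e[1]))
q=manip.get_state()['orientation'];print(R.from_quat(q[[1,2,3,0]]).as_matrix().round(3))
print(atz('top',236.2,209.5,8), 'jar',atz('top',251,158,70))
```

```text
btip [600.5  -6.6 189. ]
baxle [598.   -5.8  91.6]
ytip [ 568.8 -144.3  193.3]
yaxle [ 566.7 -145.4   98.6]
[[ 691.9   26.7   88. ]
 [ 639.9 -213.2   88. ]
 [ 475.8 -176.6   88. ]
 [ 528.5   58.5   88. ]] [584.025 -76.15   88.   ]
((583.7432861328125, -75.44198608398438), (245.47096252441406, 168.12899780273438), 77.76993560791016)
yaw -0.21695188396316456
[[-0.932  0.362 -0.   ]
 [ 0.362  0.932 -0.001]
 [-0.    -0.001 -1.   ]]
[472.8 268.5   8. ] jar [634.2 214.1  70. ]
```

Call:
creep_tool(plan={"rows": [[60, -560, -464, 0, -0.152], [60, -560, -464, 0, -0.152], [60, -560, -464, 0, -0.152], [60, -560, -464, 0, -0.152], [60, -560, -464, 0, -0.152], [60, -560, -464, 0, -0.152], [60, -560, -464, 0, -0.152], [60, -560, -464, 0, -0.152], [60, -560, -464, 0, -0.152], [60, -560, -464, 0, -0.152], [60, -560, -464, 0, -0.152], [60, -560, -464, 0, -0.152], [60, -560, -464, 0, -0.152], [60, -560, -464, 0, -0.152], [60, -560, -464, 0, -0.152], [60, -560, -464, 0, -0.152], [60, -560, -464, 0, -0.152], [60, -560, -464, 0, -0.152]]})

```text
t: 2.35
tcp_pos: [598.3, -6.0, 245.4]
orientation: [0.0, 0.109, 0.994, -0.0]
wrist_force: [0.4, 0.7, 0.0]
gripper_width: 59.9
grasp_force: 0.0
```

Run:
```python
from h import *
print(manip.tcp_to_tips)
snap('wrist','w1.png');s=manip.get_state();print(s['wrist_force'],s['tcp_pos'])
for p in ([598.5,-6.5,194],[568,-144.8,194]):print(proj('wrist',np.array(p)))
```

```text
14.0
[-0.60418266  0.43331813 -0.7992999 ] [598.36958727  -6.11093325 245.37317203]
[327.8 225.5]
[ 75.  225.8]
```

View pics/w1.png

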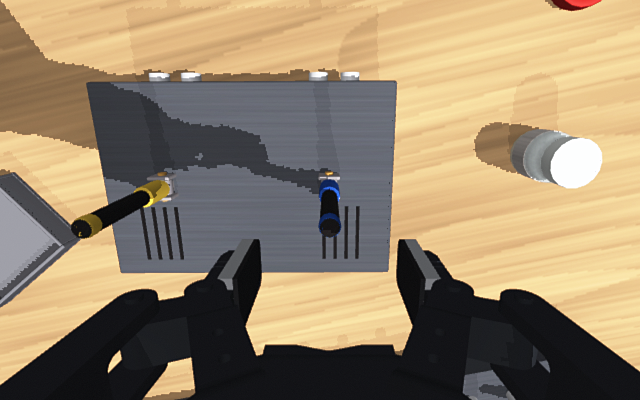

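The wrist view shows the blue tip at (330,228), predicted (328,225), and the yellow tip at (82,229). The fingers straddle blue, so I'll descend and press it left.

Call:
creep_tool(plan={"rows": [[60, 0, 0, 50, 0], [60, 0, 0, 80, 0], [60, 0, 0, 80, 0], [60, 0, 10, 80, 0], [60, 0, 16, 80, 0], [60, 0, 18, 80, 0], [60, 0, 20, 80, 0], [60, 0, 20, 80, 0]]})

```text
t: 3.4
tcp_pos: [602.8, 13.3, 165.5]
orientation: [0.0, 0.109, 0.994, 0.0]
wrist_force: [0.2, 0.6, -0.2]
gripper_width: 60.2
grasp_force: 0.0
```

Call:
creep_tool(plan={"rows": [[60, 0, 1, 0, 0], [60, 0, 2, 0, 0], [60, 0, 2, 0, 0]]})

```text
t: 3.78
tcp_pos: [603.1, 15.2, 165.3]
orientation: [-0.0, 0.109, 0.994, -0.0]
wrist_force: [0.0, 0.4, 0.2]
gripper_width: 60.0
grasp_force: 0.0
```

Call:
creep_tool(plan={"rows": [[60, 0, 1, 0, 0], [60, 0, 2, 0, 0], [60, 0, 2, 0, 0]]})

```text
t: 4.15
tcp_pos: [603.6, 17.3, 165.3]
orientation: [-0.0, 0.109, 0.994, 0.0]
wrist_force: [0.0, -0.3, -0.2]
gripper_width: 59.8
grasp_force: 0.0
```

Call:
creep_tool(plan={"rows": [[60, 0, 0.5, 0, 0], [60, 0, 1, 0, 0]]})

```text
t: 4.4
tcp_pos: [603.8, 18.0, 165.3]
orientation: [-0.0, 0.109, 0.994, -0.0]
wrist_force: [-0.9, -1.3, -0.0]
gripper_width: 60.3
grasp_force: 0.4
```

Call:
creep_tool(plan={"rows": [[60, 0, 0.5, 0, 0], [60, 0, 1, 0, 0]]})

```text
t: 4.65
tcp_pos: [603.9, 18.5, 165.3]
orientation: [-0.0, 0.109, 0.994, -0.0]
wrist_force: [-1.7, -4.1, 0.7]
gripper_width: 59.8
grasp_force: 1.8
```

Call:
creep_tool(plan={"rows": [[60, 0, 0.5, 0, 0], [60, 0, 0.7, 0, 0], [60, 0, 0.7, 0, 0]]})

```text
t: 5.03
tcp_pos: [604.0, 18.6, 165.3]
orientation: [-0.0, 0.11, 0.994, -0.001]
wrist_force: [-1.1, -5.9, 1.3]
gripper_width: 60.1
grasp_force: 2.8
```

Call:
creep_tool(plan={"rows": [[60, 0, 0, 0, 0], [60, 0, 0, 0, 0], [60, 0, 0, 0, 0]]})

```text
t: 5.4
tcp_pos: [604.0, 18.7, 165.3]
orientation: [-0.0, 0.11, 0.994, -0.001]
wrist_force: [-0.9, -6.3, 0.6]
gripper_width: 60.1
grasp_force: 2.8
```

Call:
creep_tool(plan={"rows": [[60, 0, 0, 0, 0], [60, 0, 0, 0, 0], [60, 0, -10, 0, 0], [60, 0, -25, 0, 0], [60, 0, -40, 0, 0], [60, 0, -46, 0, 0], [60, 0, -47, 0, 0], [60, 0, -48, 0, 0], [60, 0, -48, 0, 0]]})

```text
t: 6.52
tcp_pos: [593.9, -26.6, 165.3]
orientation: [0.0, 0.109, 0.994, 0.0]
wrist_force: [0.9, 0.0, 1.2]
gripper_width: 60.1
grasp_force: 0.0
```

Call:
creep_tool(plan={"rows": [[60, 0, -1, 0, 0], [60, 0, -1.5, 0, 0], [60, 0, -1.5, 0, 0]]})

```text
t: 6.9
tcp_pos: [593.4, -28.4, 165.3]
orientation: [-0.0, 0.109, 0.994, 0.0]
wrist_force: [-0.4, 0.6, -0.4]
gripper_width: 59.8
grasp_force: 0.1
```

Call:
creep_tool(plan={"rows": [[60, 0, -0.5, 0, 0], [60, 0, -1, 0, 0]]})

```text
t: 7.15
tcp_pos: [593.2, -29.4, 165.3]
orientation: [0.0, 0.109, 0.994, 0.0]
wrist_force: [-0.5, 0.2, 0.2]
gripper_width: 60.1
grasp_force: 0.4
```

Call:
creep_tool(plan={"rows": [[60, 0, -0.5, 0, 0], [60, 0, -1, 0, 0], [60, 0, -1, 0, 0]]})

```text
t: 7.52
tcp_pos: [593.2, -30.0, 165.4]
orientation: [0.0, 0.109, 0.994, 0.0]
wrist_force: [0.5, 3.1, 0.6]
gripper_width: 59.7
grasp_force: 1.5
```

Call:
creep_tool(plan={"rows": [[60, 0, -0.5, 0, 0], [60, 0, -0.8, 0, 0], [60, 0, -0.8, 0, 0]]})

```text
t: 7.9
tcp_pos: [593.1, -30.2, 165.4]
orientation: [0.0, 0.109, 0.994, 0.001]
wrist_force: [1.1, 5.1, -0.0]
gripper_width: 60.1
grasp_force: 2.8
```

Call:
creep_tool(plan={"rows": [[60, 0, -0.3, 0, 0], [60, 0, -0.3, 0, 0], [60, 0, -0.3, 0, 0], [60, 0, -0.3, 0, 0], [60, 0, -0.3, 0, 0], [60, 0, -0.3, 0, 0]]})

```text
t: 8.65
tcp_pos: [593.1, -30.3, 165.4]
orientation: [0.0, 0.109, 0.994, 0.001]
wrist_force: [0.7, 6.9, 0.3]
gripper_width: 60.1
grasp_force: 3.2
```

Blue stops solid both ways, so its pivot is sound. On to yellow.

Call:
creep_tool(plan={"rows": [[60, 0, 15, 0, 0], [60, 0, 26, 0, 0], [60, 0, 26, -50, 0], [60, 0, 26, -60, 0], [60, 0, -30, -60, 0], [60, 0, -85, -60, 0], [60, 0, -114, -60, 0], [60, 0, -114, -60, 0], [60, 0, -114, -60, 0], [60, 0, -114, -30, 0], [60, 0, -114, 0, 0], [60, 0, -114, 0, 0], [60, 0, -104, 0, 0], [60, 0, -95, 0, 0], [60, 0, -93, 0, 0], [60, 0, -92, 0, 0]]})

```text
t: 10.65
tcp_pos: [573.0, -121.1, 165.8]
orientation: [0.0, 0.109, 0.994, -0.0]
wrist_force: [0.1, -0.4, -0.4]
gripper_width: 60.0
grasp_force: 0.0
```

Call:
creep_tool(plan={"rows": [[60, 0, 1, 0, 0], [60, 0, 2, 0, 0], [60, 0, 2, 0, 0]]})

```text
t: 11.02
tcp_pos: [573.2, -119.5, 165.3]
orientation: [-0.0, 0.109, 0.994, -0.0]
wrist_force: [0.3, 0.6, -0.1]
gripper_width: 59.8
grasp_force: 0.0
```

Call:
creep_tool(plan={"rows": [[60, 0, 1, 0, 0], [60, 0, 2, 0, 0], [60, 0, 2, 0, 0]]})

```text
t: 11.4
tcp_pos: [573.7, -117.4, 165.3]
orientation: [-0.0, 0.109, 0.994, -0.0]
wrist_force: [0.4, -0.7, -0.1]
gripper_width: 60.2
grasp_force: 0.1
```

Call:
creep_tool(plan={"rows": [[60, 0, 1, 0, 0], [60, 0, 2, 0, 0], [60, 0, 3, 0, 0]]})

```text
t: 11.78
tcp_pos: [574.4, -114.5, 165.3]
orientation: [0.0, 0.109, 0.994, -0.0]
wrist_force: [-0.1, -0.0, 0.7]
gripper_width: 59.9
grasp_force: 0.3
```

Call:
creep_tool(plan={"rows": [[60, 0, 1, 0, 0], [60, 0, 2, 0, 0], [60, 0, 2, 0, 0]]})

```text
t: 12.15
tcp_pos: [574.8, -112.4, 165.3]
orientation: [-0.0, 0.109, 0.994, 0.0]
wrist_force: [-0.4, -0.0, -0.3]
gripper_width: 60.1
grasp_force: 0.1
```

Yellow swings freely, so it is the worn one. I'll continue to its stop.

Call:
creep_tool(plan={"rows": [[60, 0, 0.7, 0, 0], [60, 0, 1.3, 0, 0], [60, 0, 1.3, 0, 0]]})

```text
t: 12.52
tcp_pos: [575.0, -111.3, 165.3]
orientation: [-0.0, 0.109, 0.994, -0.0]
wrist_force: [0.3, -0.8, -0.1]
gripper_width: 60.0
grasp_force: 0.4
```

Call:
creep_tool(plan={"rows": [[60, 0, 0.5, 0, 0], [60, 0, 1, 0, 0], [60, 0, 1, 0, 0]]})

```text
t: 12.9
tcp_pos: [575.2, -110.2, 165.3]
orientation: [-0.0, 0.109, 0.994, -0.0]
wrist_force: [-0.2, -0.9, 0.1]
gripper_width: 60.1
grasp_force: 0.4
```

Call:
creep_tool(plan={"rows": [[60, 0, 0.5, 0, 0], [60, 0, 1, 0, 0], [60, 0, 1, 0, 0]]})

```text
t: 13.28
tcp_pos: [575.5, -109.3, 165.3]
orientation: [-0.0, 0.109, 0.994, 0.0]
wrist_force: [-0.7, -0.4, -0.0]
gripper_width: 60.2
grasp_force: 0.4
```

Call:
creep_tool(plan={"rows": [[60, 0, 0.5, 0, 0], [60, 0, 1, 0, 0], [60, 0, 1, 0, 0]]})

```text
t: 13.65
tcp_pos: [575.6, -108.7, 165.3]
orientation: [-0.0, 0.109, 0.994, -0.0]
wrist_force: [-0.0, -2.1, -0.1]
gripper_width: 59.8
grasp_force: 1.3
```

Call:
creep_tool(plan={"rows": [[60, 0, 0.5, 0, 0], [60, 0, 1, 0, 0], [60, 0, 1, 0, 0]]})

```text
t: 14.02
tcp_pos: [575.7, -108.4, 165.3]
orientation: [-0.0, 0.11, 0.994, -0.001]
wrist_force: [-1.2, -5.8, -0.5]
gripper_width: 60.2
grasp_force: 2.8
```

Call:
creep_tool(plan={"rows": [[60, 0, 0.1, 0, 0], [60, 0, 0.1, 0, 0], [60, 0, 0.1, 0, 0], [60, 0, 0.1, 0, 0], [60, 0, 0.1, 0, 0], [60, 0, 0.1, 0, 0]]})

```text
t: 14.78
tcp_pos: [575.7, -108.4, 165.3]
orientation: [-0.0, 0.11, 0.994, -0.001]
wrist_force: [-0.6, -6.4, -1.3]
gripper_width: 60.0
grasp_force: 2.9
```

Call:
creep_tool(plan={"rows": [[60, 0, -10, 0, 0], [60, 0, -25, 0, 0], [60, 0, -40, 0, 0], [60, 0, -47, 0, 0], [60, 0, -51, 0, 0], [60, 0, -54, 0, 0], [60, 0, -57, 0, 0], [60, 0, -60, 0, 0], [60, 0, -63, 0, 0], [60, 0, -65, 0, 0], [60, 0, -67, 0, 0], [60, 0, -68, 0, 0], [60, 0, -68, 0, 0]]})

```text
t: 16.4
tcp_pos: [561.2, -173.7, 165.3]
orientation: [0.0, 0.109, 0.994, -0.0]
wrist_force: [0.7, -0.3, 0.3]
gripper_width: 60.0
grasp_force: 0.3
```

Call:
creep_tool(plan={"rows": [[60, 0, -0.5, 0, 0], [60, 0, -1, 0, 0], [60, 0, -1, 0, 0]]})

```text
t: 16.77
tcp_pos: [560.9, -174.7, 165.3]
orientation: [-0.0, 0.109, 0.994, -0.0]
wrist_force: [-0.1, 1.0, 1.5]
gripper_width: 60.1
grasp_force: 0.5
```

Call:
creep_tool(plan={"rows": [[60, 0, -0.5, 0, 0], [60, 0, -1, 0, 0], [60, 0, -1, 0, 0]]})

```text
t: 17.15
tcp_pos: [560.7, -175.7, 165.3]
orientation: [-0.0, 0.109, 0.994, -0.0]
wrist_force: [0.6, 1.1, 0.7]
gripper_width: 59.8
grasp_force: 0.4
```

Call:
creep_tool(plan={"rows": [[60, 0, -0.5, 0, 0], [60, 0, -1, 0, 0], [60, 0, -1, 0, 0]]})

```text
t: 17.52
tcp_pos: [560.6, -176.2, 165.3]
orientation: [-0.0, 0.109, 0.994, 0.0]
wrist_force: [-0.2, 3.3, 1.7]
gripper_width: 59.7
grasp_force: 1.5
```

Call:
creep_tool(plan={"rows": [[60, 0, -0.5, 0, 0], [60, 0, -0.9, 0, 0], [60, 0, -0.9, 0, 0]]})

```text
t: 17.9
tcp_pos: [560.6, -176.5, 165.3]
orientation: [0.0, 0.109, 0.994, 0.001]
wrist_force: [1.9, 5.9, 0.9]
gripper_width: 60.0
grasp_force: 2.8
```

Call:
creep_tool(plan={"rows": [[60, 0, -0.1, 0, 0], [60, 0, -0.1, 0, 0], [60, 0, -0.1, 0, 0], [60, 0, -0.1, 0, 0], [60, 0, -0.1, 0, 0], [60, 0, -0.1, 0, 0]]})

```text
t: 18.65
tcp_pos: [560.6, -176.6, 165.3]
orientation: [0.0, 0.109, 0.994, 0.001]
wrist_force: [1.3, 6.3, 0.4]
gripper_width: 59.9
grasp_force: 2.9
```

All four presses are done and yellow is left leaning right. I'll lift clear and hover over the red ring.

Call:
creep_tool(plan={"rows": [[60, 0, 12, 0, 0], [60, 0, 24, 0, 0], [60, 0, 24, -50, 0], [74, 0, 24, -80, 0], [74, 0, 24, -80, 0], [74, 25, 80, -80, 0], [74, 52, 136, -80, 0], [74, 78, 192, -80, 0], [74, 105, 248, -80, 0], [74, 131, 304, -80, 0], [74, 157, 360, -70, 0], [74, 183, 417, -45, 0], [74, 183, 417, -35, 0], [74, 183, 417, -35, 0], [74, 183, 417, -35, 0], [74, 183, 417, -35, 0]]})

```text
t: 20.65
tcp_pos: [473.0, 267.9, 200.9]
orientation: [0.0, 0.11, 0.994, 0.0]
wrist_force: [-0.2, 0.6, -0.2]
gripper_width: 73.6
grasp_force: 0.0
```

Run:
```python
from h import *
s=manip.get_state();print(s['tcp_pos'],s['gripper_width'])
im=snap('wrist','w2.png');hsv=cv2.cvtColor(im,cv2.COLOR_RGB2HSV)
m=((hsv[...,0]<6)|(hsv[...,0]>174))&(hsv[...,1]>150)&(hsv[...,2]>50)
n,l,st,c=cv2.connectedComponentsWithStats(m.astype('uint8'))
for i in range(1,n):
    if st[i,4]>300:
        k=cv2.findContours((l==i).astype('uint8'),cv2.RETR_EXTERNAL,cv2.CHAIN_APPROX_NONE)[0][0]
        (u,v),ax,a=cv2.fitEllipse(k);print(st[i],u,v,ax,a,atz('wrist',u,v,10))
print('green',atz('top',206,207,8),proj('wrist',np.array([472,269,16])))
# antenna lean check in side image
im=snap('side','s2.png');hsv=cv2.cvtColor(im,cv2.COLOR_RGB2HSV)
print('ring side', atz('side',254.9,183.4,8))
cr=cv2.resize(cv2.cvtColor(im,cv2.COLOR_RGB2BGR)[140:240,310:440],None,fx=4,fy=4,interpolation=cv2.INTER_CUBIC)
w=cv2.resize(cv2.imread('pics/w2.png'),(520,325))
cv2.imwrite('pics/c2.png',np.vstack([cr[:270],w]))
```

```text
[472.96670141 267.93886874 200.93103919] 73.62454226909219
[ 297  140   63   64 1594] 328.1597595214844 171.78204345703125 (61.80790710449219, 61.91236114501953) 154.34693908691406 [471.  268.4  10. ]
green [480.9 370.5   8. ] [329.  173.9]
ring side [469.9 270.1   8. ]
```

View pics/c2.png

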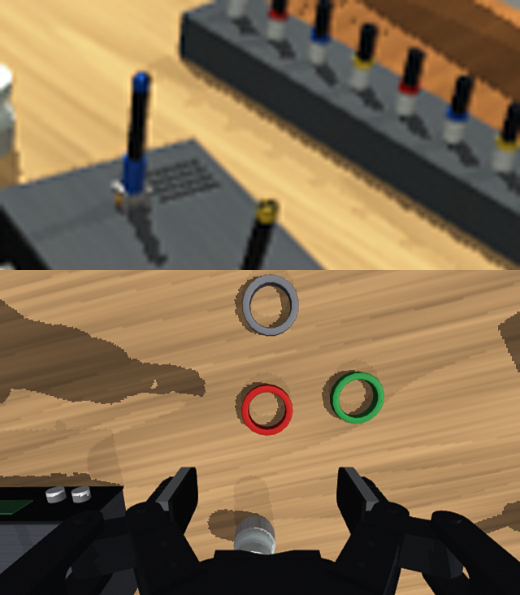

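The crop shows yellow leaning right, blue upright, and the red ring alone at wrist pixel (328,172) with green and grey clear of it. I'll work out the pad-tip height and the shift needed.

Run:
```python
from h import *
im=cv2.imread('pics/w2.png');g=cv2.cvtColor(im,cv2.COLOR_BGR2GRAY)
cv2.imwrite('pics/c3.png',cv2.resize(im[220:330,170:490],None,fx=2.5,fy=2.5))
c=manip.calibration('wrist');E=c['extrinsics'];s=manip.get_state()
print(c['camera_matrix'][0,0],E[:3,3]-s['tcp_pos'],E[:3,2])
o,d=ray('wrist',242,244);o2,d2=ray('wrist',416,244)
k=73.6/np.linalg.norm(d-d2);print((o+k*d-s['tcp_pos']).round(1),(o+k*d2-s['tcp_pos']).round(1))
dd=np.array([471,268.6])-s['tcp_pos'][:2];print(dd@[-.976,.217],dd@[.217,.976])
```

```text
340.4628548022114 [-65.40998781  14.5145744  127.95856077] [-0.25882934  0.05699651  0.96424   ]
[-16.5 -33.8  -5.4] [-0.4 38.  -5.3]
1.7784883714625386 -0.16858757206883207
```

View pics/c3.png

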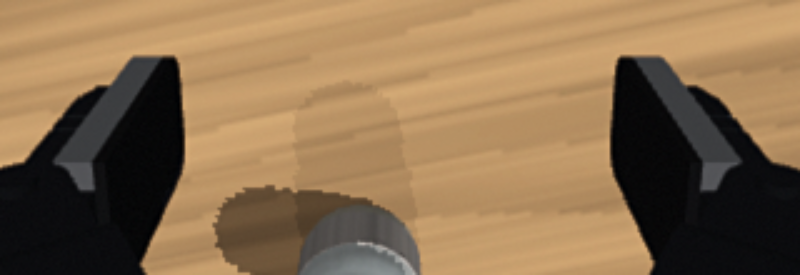

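The pad tips sit about 4 mm below the TCP at this opening. I'll grip the ring by its upper part so it can be released low on the antenna without the palm touching the tip.

Call:
creep_tool(plan={"rows": [[74, 1.8, 0, 50, 0], [74, 1.8, 0, 100, 0], [74, 1.8, 0, 145, 0], [74, 1.8, 0, 170, 0], [74, 1.8, 0, 180, 0], [74, 1.8, 0, 184, 0], [74, 1.8, 0, 184, 0]]}, grip_force=20)

```text
t: 21.62
tcp_pos: [470.9, 269.8, 17.1]
orientation: [0.001, 0.109, 0.994, 0.0]
wrist_force: [-0.9, 0.9, -0.3]
gripper_width: 73.7
grasp_force: 0.0
```

Call:
creep_tool(plan={"rows": [[50, 0, 0, 0, 0], [50, 0, 0, 0, 0], [50, 0, 0, 0, 0], [50, 0, 0, 0, 0], [50, 0, 0, 0, 0]]}, grip_force=20)

```text
t: 22.25
tcp_pos: [471.0, 269.9, 17.7]
orientation: [0.001, 0.109, 0.994, 0.001]
wrist_force: [-0.9, -1.5, 7.1]
gripper_width: 59.4
grasp_force: 19.8
```

Call:
creep_tool(plan={"rows": [[50, 0, 0, -10, 0], [50, 0, 0, -40, 0], [50, 0, 0, -90, 0], [50, 0, 0, -150, 0], [50, 0, 0, -220, 0], [50, 0, 0, -220, 0], [50, 0, 0, -220, 0]]})

```text
t: 23.12
tcp_pos: [470.3, 269.6, 237.0]
orientation: [0.001, 0.109, 0.994, 0.0]
wrist_force: [-1.0, -0.0, -1.4]
gripper_width: 59.5
grasp_force: 21.9
```

Run:
```python
from h import *
s=manip.get_state();print(s['tcp_pos'],s['joint_pos'][6],s['gripper_width'])
im=snap('wrist','w3.png');hsv=cv2.cvtColor(im,cv2.COLOR_RGB2HSV)
m=((hsv[...,0]<6)|(hsv[...,0]>174))&(hsv[...,1]>150)&(hsv[...,2]>50)
pts=cv2.findNonZero(m.astype('uint8'));(u,v),ax,a=cv2.fitEllipse(cv2.convexHull(pts))
z=s['tcp_pos'][2];print(u,v,ax,a)
for dz in(0,-8,-16):print(atz('wrist',u,v,z+dz)-s['tcp_pos'])
```

```text
[470.29131163 269.55924927 237.00657369] 0.7592702417415442 59.45149698908848
328.30645751953125 259.96368408203125 (135.2646484375, 138.9755096435547) 89.74568176269531
[-4.89131163  0.64075073 -0.00657369]
[-1.09131163 -0.25924927 -8.00657369]
[  2.80868837  -1.05924927 -16.00657369]
```

View pics/w3.png

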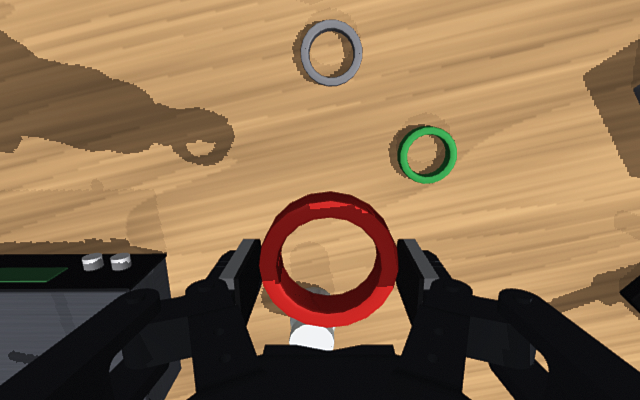

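The ring is held level, with its centre at about (328,260), near the TCP. I'll carry it above the yellow antenna and turn the fingers a quarter so they stay clear of the leaning rod.

Call:
creep_tool(plan={"rows": [[50, -25, -53, 0, -0.18], [50, -50, -105, 0, -0.36], [50, -75, -158, 0, -0.54], [50, -100, -210, 0, -0.72], [50, -125, -262, 0, -0.9], [50, -150, -315, 0, -1.08], [50, -172, -365, 0, -1.26], [50, -185, -393, 0, -1.42], [50, -185, -393, 0, -1.57], [50, -185, -393, 0, -1.57], [50, -185, -393, 0, -1.57], [50, -185, -393, 0, -1.57], [50, -185, -393, 0, -1.57]]})

```text
t: 24.8
tcp_pos: [565.8, -153.4, 236.3]
orientation: [-0.0, -0.626, 0.78, -0.0]
wrist_force: [0.4, -0.0, -0.3]
gripper_width: 59.1
grasp_force: 21.9
```

Run:
```python
from h import *
s=manip.get_state();print(s['tcp_pos'],s['joint_pos'][6],s['gripper_width'])
im=snap('wrist','w4.png');print(proj('wrist',np.array([565.6,-158.4,193])),proj('wrist',np.array([569,-142.7,94])))
a=cv2.imread('pics/w4.png');snap('side','s4.png');snap('top','t4.png')
b=cv2.resize(cv2.imread('pics/s4.png')[110:230,310:470],(480,360));c=cv2.resize(cv2.imread('pics/t4.png')[130:220,290:410],(480,360))
cv2.imwrite('pics/c4.png',np.vstack([np.hstack([b[:,:400],a[40:400,120:520]]),]));
```

```text
[ 565.78517201 -153.44010678  236.30937878] 2.8163519106423602 59.0563080116895
[326.7 221.7] [327.5 199.3]
```

View pics/c4.png

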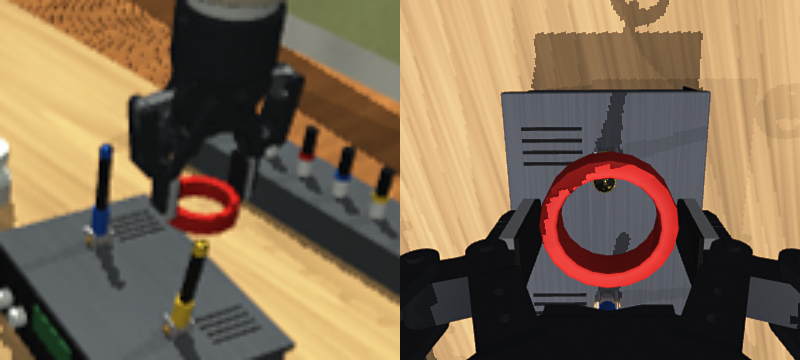

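The wrist view shows the yellow tip at (325,223) through the ring's hole, predicted (327,222). Joint 7 is close to its limit, so I'll turn back 0.5 rad and then descend along the lean.

Call:
creep_tool(plan={"rows": [[50, 0, 0, 0, 0.18], [50, 0, 0, 0, 0.36], [50, 0, 0, 0, 0.5], [50, 0, 0, 15, 0.5], [50, 0, 0, 30, 0.5], [50, -1, 0, 40, 0.5], [50, -2, 0, 50, 0.5], [50, -3, 0, 60, 0.5], [50, -3, 0, 60, 0.5]]})

```text
t: 26.08
tcp_pos: [566.0, -151.1, 175.4]
orientation: [-0.001, -0.413, 0.911, 0.0]
wrist_force: [0.6, -0.8, -0.1]
gripper_width: 58.9
grasp_force: 21.9
```

Run:
```python
from h import *
s=manip.get_state();d=s['tcp_pos'][:2]-[569,-142.7];print(s['tcp_pos'],s['joint_pos'][6],s['wrist_force'],'recv off x,y',d@[.976,-.217],d@[.217,.976])
```

```text
[ 565.97722417 -151.11518313  175.43148831] 2.342819353484113 [ 0.62399688 -0.76221074 -0.11126759] recv off x,y -1.1241344709159515 -8.869161089919494
```

Call:
creep_tool(plan={"rows": [[50, -2, 0.8, 10, 0], [50, -4, 1.6, 20, 0], [50, -6, 2.4, 30, 0], [50, -6.9, 2.8, 35, 0], [50, -6.9, 2.8, 35, 0], [50, -6.9, 2.8, 35, 0]]})

```text
t: 26.82
tcp_pos: [568.9, -144.3, 141.5]
orientation: [0.0, -0.413, 0.911, -0.0]
wrist_force: [-0.8, -0.1, 0.2]
gripper_width: 59.1
grasp_force: 21.9
```

No contact on the way down, so I'll release and look before lifting.

Call:
creep_tool(plan={"rows": [[80, 0, 0, 0, 0], [80, 0, 0, 0, 0], [80, 0, 0, 0, 0], [80, 0, 0, 0, 0], [80, 0, 0, 0, 0]]})

```text
t: 27.45
tcp_pos: [568.8, -144.2, 141.3]
orientation: [0.0, -0.413, 0.911, -0.0]
wrist_force: [0.5, -0.2, 0.2]
gripper_width: 79.9
grasp_force: 0.0
```

Call:
creep_tool(plan={"rows": [[80, 0, 0, -10, 0], [80, 0, 0, -40, 0], [80, 0, 0, -90, 0], [80, 0, 0, -110, 0], [80, 0, 0, -110, 0], [80, 100, 0, -110, 0], [80, 100, 0, -110, 0]]})

```text
t: 28.32
tcp_pos: [500.6, -221.2, 250.3]
orientation: [-0.001, -0.412, 0.911, 0.0]
wrist_force: [0.8, -0.1, -0.6]
gripper_width: 80.2
grasp_force: 0.0
```

Run:
```python
from h import *
snap('side','s5.png');snap('top','t5.png')
b=cv2.resize(cv2.imread('pics/s5.png')[140:240,310:430],(480,400),interpolation=2);c=cv2.resize(cv2.imread('pics/t5.png')[140:215,290:392],(320,235),interpolation=2)
w=snap('wrist','w5.png');w=cv2.resize(cv2.imread('pics/w5.png'),(320,200))
cv2.imwrite('pics/c5.png',np.hstack([b,np.vstack([c[:200],w])]))
```

```text
(no output)
```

View pics/c5.png

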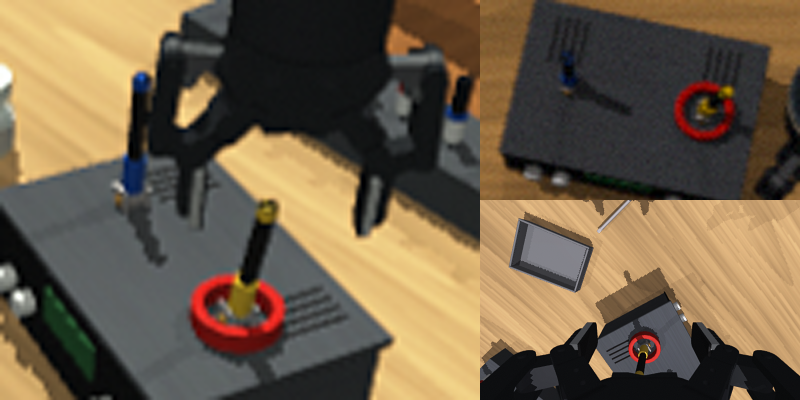

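The ring lies flat on the lid round the yellow foot, at side-crop (238,313). The tip at (267,210) is where it was before the release, so yellow still leans fully right. Blue is upright and the gripper is clear.

```bash
python3 -c "
from bench import manip
print(manip.job_done())"
```

```text
the job is handed in; nothing more can be done
None
```

The yellow antenna is the worn one; it is left leaning fully right with the red ring flat on the lid round its foot, and the job was handed in at about 28 s with press readings of 6–7 N at each stop.

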